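# Clear the wagon's plate and hover the car over it

### The arm

A 7-joint arm with a two-finger parallel gripper is mounted at the origin on the work surface. World frame = base frame: x ahead of the robot, y to its left, z up, the work surface at z = 0. Lengths are in m, angles in rad, forces in N, time in s.
With the tool pointing down it reaches from about 0.425 to 0.875 m from the base axis. Payload 9.9 kg.
Tool frame: the origin (TCP) lies at the centre of the arm's flange, where the gripper is bolted on; the fingertips stand 173 mm ahead of it and the grasp point (between the pads) lies 155 mm ahead of it; z points along the fingers, y is the line along which they close (so a half turn about z gives the same grasp; the last joint's range is limited). The gripper opens to 85 mm and grips with 20 to 120 N. Pads are 22 mm wide; open, the fingers measure 114 mm over their backs; the gripper's body (76 mm by 85 mm) begins 54 mm behind the grasp point. The pads swing forward as they close: fully open they stand 13 mm farther back than shut.
Start: joints at [-0.084, 0.576, 0.025, 1.437, -0.015, 1.129, -0.057], TCP at [0.675, 0, 0.405] pointing down, gripper open.
Joint ranges: [-2.76, 2.76], [-0.34, 2.15], [-1.52, 1.57], [0.19, 2.46], [-1.09, 4.23], [0.17, 1.99], [-2.82, 2.82]. Speed limits (rad/s): [2.22, 2.22, 3.01, 3.01, 3.14, 3.14, 3.14].

### API

Orientations are given as a unit quaternion [x, y, z, w].
In Python, from cell import monitor, eyes, r gives the robot as it stands.
- The arm moves only by the tool arm_command, never from a script. Its argument "deltas" is a list of rows, each an object with "hand": the gripper's target within -1 to 1 (shut at 1, half-way at 0, fully open at -1); "delta_pos": the shift along the tool's x, y, z as a fraction of full scale, a list of three; "dr": the turn, a rotation vector about the tool's x, y, z as a fraction of full scale, a list of three. In form: [{"hand": hand, "delta_pos": [dx, dy, dz], "dr": [ax, ay, az]}, ...]. A call has 1 to 5 rows; each row is the pose to reach, as a shift and turn from the pose commanded when the call began, along the tool's axes at that moment; what a row does not reach only later rows make up. Full scale, the value 1, is 0.6 m for a shift and 120 degrees for a turn. A row lasts 1/12 s, in which the tool goes at most 41.7 mm and 7.16 degrees, less where a joint would pass 70% of its speed; a pose out of reach is approached as far as the arm can. A call with a number of a shift or a turn outside -1 to 1 is refused whole. A call with a gripper value outside its range is refused whole. The fingers move at their own pace and stop on an object; "newtons" is the grip in N (left out, the last holds). Time passes only in rows, so rows that repeat a pose let the fingers close. It gives the time, the measured TCP pose, the force, the opening and the grip force at its end, in the units of the state.
- monitor.sense(): the state, without advancing time (a new reading comes with each control period).
- eyes.get_image(name): name is "scene" or "side" or "wrist"; returns (picture, depth): 480x640x3 uint8, blue, green, red; 480x640 float32, m along the optical axis (not along the pixel's ray), 0 where there is no reading.
- eyes.camera_params(name): a dict with "fov_y" (degrees; the focal length in pixels is half the picture's height over the tangent of half this angle, whatever the lens; pixels are square), "cx", "cy" (the principal point, pixels), "R" (3x3) and "t" (3): a world point X has camera coordinates R X + t; the wrist camera has in their place "mount" (4x4, takes a point from camera to tool coordinates, whose origin is the TCP and whose axes are the flange's). Camera axes: x right, y down, z forward; pixel columns grow to the right and rows downward; lengths in m; the calibration is good to about 2 mm. A picture is of the moment at which its call begins: read the wrist's pose just before it. camera_params takes no time and is no camera call.
- r.close_job(): hands the job in; it is judged then, once.
The state is a dict: "clock": time; "joint_pos": joint angles; "joint_vel": joint speeds; "joint_torque": joint torques, N m; "tool_pos": TCP position; "ee_rot": TCP orientation; "force": force on the tool from outside, world axes, zero at the start; "moment": the same for the moment, N m; "finger_gap": finger opening in m; "grip_force": force on a finger pad.
Only numpy, scipy, OpenCV 4.12 (cv2) and the standard library are available. Lean on these libraries where they do the work, as an engineer would, in place of code of your own. Each camera call takes 0.05 s, during which the arm holds its last target. There are 200 camera calls.

### The job

Take the scraper block and sweep the three wood chips off the aluminium loading plate on the wagon, down onto the table, without touching them with the fingers, then put the scraper back down on the table. Pick the toy car up from the wooden dock, lift it over the grey crates and finish holding it level over the middle of the plate, lengthways along the wagon (nose either way), hovering a centimetre or two above the plate and touching nothing but the gripper, so that chocks can be set under it. Finish while still holding it there, and do not shift the crates or the two cars already on the wagon.

Things in the scene. Friction and masses are not known exactly. Their poses are not given: they have to be found in the camera images.
- scraper: scraper block standing on the table on its long edge: 20 thick (its x axis), 110 long (its y axis), 70 high, about 120 g, dark wood with a 12 high black rubber strip at the bottom; origin at the centre of its underside. To be gripped from above across the 20 thickness
- plate_top (a point): centre of the upper face of the aluminium loading plate, which is fixed on the wagon's deck and covers one of its three bays: 120 across the wagon (x axis), 112 along the wagon (y axis), 4 thick, two dark wheel tracks along y on it; its top lies 64 above the table. Bare open edges at -x and +x, flush with the wagon's sides: what is pushed past them falls to the table
- chip0: loose wood chip, 14 x 16 x 10 high, about 10 g, lying flat on the aluminium plate to begin with; origin at the centre of its underside
- chip1: loose wood chip, 14 x 16 x 10 high, about 10 g, lying flat on the aluminium plate to begin with; origin at the centre of its underside
- chip2: loose wood chip, 14 x 16 x 10 high, about 10 g, lying flat on the aluminium plate to begin with; origin at the centre of its underside
- car: the car to load, with a short cabin in the middle, alone on the wooden dock: toy car of white plastic with black rubber wheels (they do not turn), 34 wide (its x axis), 80 long (its y axis), 44 high, 80 g or so; origin at the centre of its underside at wheel-bottom level. The flat sides of the body run from 7 to 26 above its origin; grip it from above across the 34 width at mid-length
- crates: grey stacking crates, two stacks of two joined into one loose block standing between the dock and the wagon: 300 long (its x axis), 94 wide (its y axis), 120 high, 1.2 kg; origin at the centre of its underside. The car is lifted over it; must not be shifted
- pickup: pick-up with the cabin ahead of its middle: toy car of white plastic with black rubber wheels (they do not turn), 34 wide (its x axis), 80 long (its y axis), 44 high, 80 g or so; origin at the centre of its underside at wheel-bottom level. Stands on the wagon's deck in one of the bays not covered by the plate. Leave it alone.
- van: van with a long cabin: toy car of white plastic with black rubber wheels (they do not turn), 34 wide (its x axis), 80 long (its y axis), 44 high, 80 g or so; origin at the centre of its underside at wheel-bottom level. Stands on the wagon's deck in one of the bays not covered by the plate. Leave it alone.
- wagon: green plastic car-transporter wagon, fixed: 120 wide (its x axis), 360 long (its y axis), flat deck 60 above the table, three bays 120 apart along y (centres at y = -120, 0, +120); origin at table level under its centre. Beyond its -y end, clear of the bays, stand a turntable with an upright lever (centre 255 from the wagon's origin, knob 140 above the table) and an aluminium ramp: not part of the job
- dock: wooden loading dock, fixed block 180 (x axis) by 140 (y axis), 50 high; origin at the centre of its underside; the car to load stands on its flat top
There are look-alikes about, which are no part of the job. What is meant by the dock is not white, and is the smaller of those in its own colour.

How it is judged:
By the outcome, as a careful person would: the job done as asked, in the order asked, and still so for the second after the job is handed in, while the arm keeps its last pose, push and grip.
It also fails if it takes over 54 s, if anything falls off the work surface, if the arm or the gripper's body presses on something with over 40 N, if the wrist force passes 120 N, or if a joint passes its speed limit or range.

## Working session

There is one attempt and no reset: what is moved stays moved. The work goes in short steps, Python scripts to look and compute and a tool call to move; the robot and the scene stay as the last step left them, time stands still between calls to the robot, and variables do not carry over. Pictures are saved under pics/ and viewed, at most 10 in all, crops included, and the job is handed in when it is done.

Besides the shell and the picture viewer there is one more tool, called after "Call:" by a JSON object that holds its "method" and its "body", one argument or row to a line. arm_command: Moves the arm, as the interface text tells. Its arguments: {"type":"object","properties":{"deltas":{"type":"array"},"newtons":{"type":"number"}},"required":["deltas"]}

```bash
ls; mkdir -p pics
cat > h.py <<'E'
import numpy as np, cv2
from cell import monitor, eyes, r
def cam(n):
    p=eyes.camera_params(n); s=monitor.sense()
    img,d=eyes.get_image(n)
    f=240/np.tan(np.radians(p['fov_y'])/2)
    if 'mount' in p:
        from scipy.spatial.transform import Rotation as Ro
        T=np.eye(4);T[:3,:3]=Ro.from_quat(s['ee_rot']).as_matrix();T[:3,3]=s['tool_pos']
        M=T@np.array(p['mount']);Rc=M[:3,:3];c=M[:3,3]
    else:
        R=np.array(p['R']);Rc=R.T;c=-R.T@np.array(p['t'])
    v,u=np.mgrid[:480,:640]
    ray=np.stack([(u-p['cx'])/f,(v-p['cy'])/f,np.ones_like(u,float)],-1)@Rc.T
    X=c+ray*d[...,None]; X[d==0]=np.nan
    return img,d,X,ray,c
def plane(ray,c,u,v,z):
    q=ray[int(v),int(u)]; return c+q*(z-c[2])/q[2]
E
python3 - <<'E'
from h import *
for n in ['scene','side','wrist']:
    img,d,X,ray,c=cam(n); cv2.imwrite(f'pics/{n}0.png',img); np.savez(f'{n}0.npz',img=img,X=X,ray=ray,c=c); print(n,c,{k:v for k,v in eyes.camera_params(n).items() if k not in('R',)})
print(monitor.sense())
E
```

```text
pics
scene [ 0.83517846 -0.39320638  0.80501905] {'fov_y': 57.75648768407859, 'cx': 319.45429399406436, 'cy': 231.89279527972272, 't': array([-0.35748016, -0.17724415,  1.15800796])}
side [-0.00643425 -0.53345935  0.68726581] {'fov_y': 48.81256841375678, 'cx': 318.4890316786132, 'cy': 239.63188272572197, 't': array([-0.33041496,  0.25537555,  0.7632587 ])}
wrist [0.67516021 0.07628389 0.37403408] {'fov_y': 71.50880763727199, 'cx': 319.33822176995625, 'cy': 238.19647250023334, 'mount': array([[-8.43905772e-04, -9.54624470e-01, -2.97811029e-01,
         7.62491362e-02],
       [ 9.99999495e-01, -6.43024543e-04, -7.72497858e-04,
         3.52162140e-04],
       [ 5.45945557e-04, -2.97811531e-01,  9.54624530e-01,
         2.99003999e-02],
       [ 0.00000000e+00,  0.00000000e+00,  0.00000000e+00,
         1.00000000e+00]])}
{'clock': 0.15, 'joint_pos': array([-0.08382369,  0.57633389,  0.02486495,  1.43767834, -0.0150053 ,
        1.12901172, -0.05649747]), 'joint_vel': array([-0.00015564, -0.00309229, -0.00014754, -0.00283013,  0.00046362,
       -0.00088038,  0.00060136]), 'joint_torque': array([ 3.53695883e-03, -7.66262698e+01,  2.25340560e+00, -2.86181796e+01,
        1.58117601e-02,  9.86463390e-03, -3.06662548e-05]), 'tool_pos': array([6.74886460e-01, 3.12044029e-05, 4.04057298e-01]), 'ee_rot': array([ 7.07091204e-01,  7.07122084e-01, -4.62465357e-04, -4.17816143e-04]), 'force': array([-0.28659776, -0.16335897,  0.14875764]), 'moment': array([-0.02210764,  0.01421697,  0.03723534]), 'grip_force': 0.0, 'finger_gap': 0.08528460209580971}
```

View pics/scene0.png

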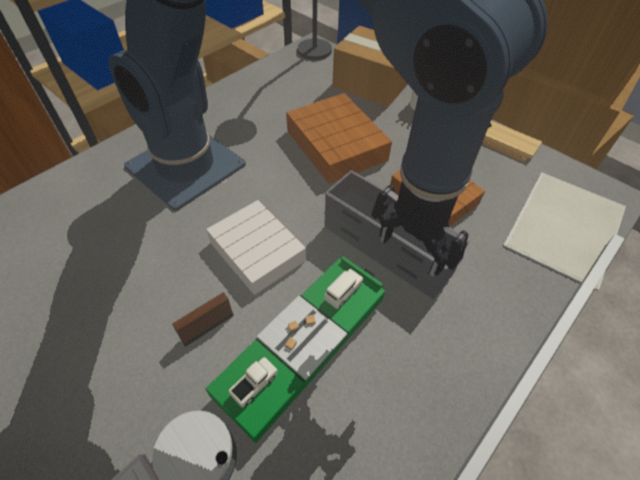

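View pics/side0.png

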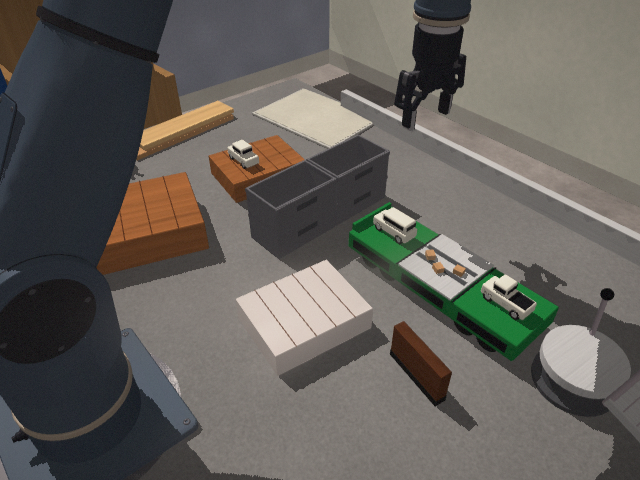

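The scene view shows the scraper at about (203,318), the plate at (302,335) with chips at (293,327), (310,320) and (291,344), the pickup at (253,380) and the van at (343,287). In the side view the car stands on the small brown dock at (242,153), the crates are at (320,190) and the scraper is at (420,360).

```bash
cat > m.py <<'E'
import numpy as np,cv2
def L(n):
    z=np.load(n+'0.npz'); return z['img'],z['X']
def rect(P,name):
    P=P[:, :2]
    (c,s,a)=cv2.minAreaRect((P*1000).astype(np.float32)); m=np.median(P,0)
    print(name,len(P),'c',np.round(c,1),'size',np.round(s,1),'ang',round(a,1),'med',np.round(m*1000,1))
W={'side':dict(scr=(380,315,455,405),plate=(395,230,500,305),car=(222,135,265,172),crates=(245,135,392,255),dock=(205,130,310,200),van=(368,200,422,248),pick=(475,268,540,320)),
 'scene':dict(scr=(170,290,237,347),plate=(255,290,350,380),van=(322,262,366,310),pick=(226,355,280,408),crates=(322,170,470,290))}
Z=dict(scr=(.066,.076),plate=(.060,.068),car=(.086,.1),crates=(.115,.125),dock=(.045,.055),van=(.095,.112),pick=(.095,.112))
for n in W:
    img,X=L(n); hsv=cv2.cvtColor(img,cv2.COLOR_BGR2HSV)
    for k,(a,b,c,d) in W[n].items():
        x=X[b:d,a:c].reshape(-1,3); h=hsv[b:d,a:c].reshape(-1,3)
        m=(x[:,2]>Z[k][0])&(x[:,2]<Z[k][1])
        if k=='plate': m&=(h[:,1]<60)
        if k in('car','dock'): print(n,k,np.nanpercentile(x[:,2],[5,50,95,99]))
        if m.sum()>5: rect(x[m],n+' '+k)
    a,b,c,d=W[n]['plate']; g=hsv[b:d,a:c]
    m=((g[...,0]<25)&(g[...,1]>70)).astype(np.uint8)
    k,lab,st,ce=cv2.connectedComponentsWithStats(m)
    for i in range(1,k):
        if st[i,4]>10:
            P=X[b:d,a:c][lab==i]; P=P[P[:,2]>.066]; print(n,'chip',st[i,4],ce[i]+[a,b],np.nanmedian(P,0).round(4),np.nanmin(P,0).round(3),np.nanmax(P,0).round(3))
E
python3 m.py
python3 - <<'E'
import cv2
a=cv2.imread('pics/side0.png')[130:330,200:560]; b=cv2.resize(a,(792,440),interpolation=3); cv2.imwrite('pics/crop1.png',b)
E
```

```text
side scr 892 c [ 412.7 -253.9] size [110.1  22.8] ang 81.5 med [ 411.6 -257.9]
side plate 3034 c [ 583.2 -157.7] size [123.2 207.2] ang 2.4 med [ 578.1 -161.3]
side car [-0.00158546  0.05017686  0.09277933  0.0948453 ]
side car 163 c [510.7 365.9] size [46.  29.4] ang 85.7 med [508.5 362. ]
side crates 1288 c [557.4 148. ] size [303.5  97.7] ang 2.6 med [551.9 136.2]
side dock [-0.00171129  0.04912392  0.11526261  0.11985019]
side dock 2196 c [542.2 359.3] size [144.4 181.9] ang 82.7 med [547.8 342.6]
side van 419 c [579.  -45.8] size [31.3 59.3] ang 0.4 med [575.5 -48.7]
side pick 291 c [ 586.7 -266.2] size [32.3 27.3] ang 0.1 med [ 583.1 -268.5]
side chip 98 [429.97959184 254.33673469] [ 0.5747 -0.1283  0.0725] [ 0.566 -0.137  0.066] [ 0.584 -0.116  0.076]
side chip 103 [437.90291262 267.38834951] [ 0.5599 -0.1586  0.0727] [ 0.552 -0.167  0.066] [ 0.57  -0.147  0.076]
side chip 107 [458.74766355 270.06542056] [ 0.5814 -0.185   0.0725] [ 0.574 -0.193  0.066] [ 0.593 -0.175  0.076]
scene scr 601 c [ 414.4 -251.8] size [109.6  21.7] ang 81.2 med [ 415.3 -254.5]
scene plate 3659 c [ 583.5 -143. ] size [121.5 212.5] ang 1.8 med [ 591.  -158.5]
scene van 465 c [581.4 -43.6] size [30.5 59.5] ang 1.6 med [582.8 -45.7]
scene pick 310 c [ 588.7 -264.9] size [31.1 26.2] ang 0.9 med [ 590.5 -265.8]
scene crates 683 c [556.9 149.5] size [301.7  98.2] ang 2.4 med [494.  108.4]
scene chip 74 [309.87837838 319.43243243] [ 0.5784 -0.1261  0.0737] [ 0.57  -0.135  0.067] [ 0.586 -0.116  0.077]
scene chip 75 [293.14666667 325.96      ] [ 0.5651 -0.1564  0.0736] [ 0.556 -0.164  0.066] [ 0.572 -0.148  0.077]
scene chip 81 [290.2345679  343.02469136] [ 0.5849 -0.1834  0.0741] [ 0.577 -0.191  0.066] [ 0.592 -0.175  0.077]
```

View pics/wrist0.png

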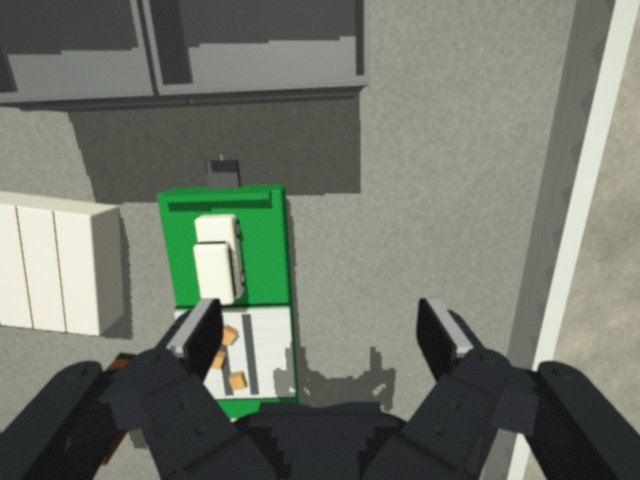

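The wrist view shows the plate with three chips at (230,335), (218,360) and (238,381). The van is at (218,258). The wagon runs almost along world y, and the +x side of it is open table.

```bash
cat >> m.py <<'E'
print('----')
for n in ['side','scene','wrist']:
    img,X=L(n); hsv=cv2.cvtColor(img,cv2.COLOR_BGR2HSV)
    z=X[...,2]; h,s,v=cv2.split(hsv)
    g=(h>45)&(h<80)&(s>120)&(z>.055)&(z<.066); g=cv2.morphologyEx(g.astype(np.uint8),cv2.MORPH_OPEN,np.ones((3,3)))>0
    rect(X[g],n+' green')
    p=(X[...,0]>.50)&(X[...,0]<.66)&(X[...,1]>-.235)&(X[...,1]<-.09)&(z>.060)&(z<.069)&(s<70)
    p=cv2.morphologyEx(p.astype(np.uint8),cv2.MORPH_OPEN,np.ones((5,5)))>0
    rect(X[p],n+' plate'); print('platez',np.median(z[p]))
    for nm,m in dict(wh=(X[...,0]>.3)&(X[...,0]<.52)&(X[...,1]>-.25)&(X[...,1]<.09)&(z>.03)&(s<70)&(v>120)).items():
        if m.sum()>50: rect(X[m],n+nm); print(np.nanpercentile(z[m],[5,95]))
img,X=L('side'); hsv=cv2.cvtColor(img,cv2.COLOR_BGR2HSV); s=hsv[...,1]
w=np.zeros(s.shape,bool); w[135:172,222:265]=1
m=w&(X[...,2]>.056)&(X[...,2]<.1)&(X[...,1]>.3)&(X[...,1]<.45); rect(X[m],'car all')
m&=X[...,2]>.07; rect(X[m],'car >.07')
img,X=L('scene')
E
python3 m.py | sed -n '/----/,$p'
```

```text
----
side green 4198 c [ 583.4 -157.9] size [122.5 357.8] ang 1.9 med [ 556.9 -255.5]
side plate 2862 c [ 583.2 -154.4] size [123.2 117.3] ang 2.2 med [ 579.5 -161.2]
platez 0.06352220575084344
sidewh 5490 c [363.9 -62.7] size [143.5 145.8] ang 82.6 med [362.6 -70.9]
[0.04425236 0.05128364]
scene green 5427 c [ 586.  -155.8] size [118.4 357.2] ang 1.7 med [ 608.8 -243.4]
scene plate 3577 c [ 583.9 -153.4] size [121.2 117.4] ang 1.5 med [ 590.8 -157.9]
platez 0.06436177944198418
scenewh 3638 c [ 359.3 -115.9] size [252.3 146.8] ang 83.6 med [376.5 -64.4]
[0.04380082 0.05253596]
wrist green 9119 c [ 583.8 -109.5] size [119.1 268.8] ang 2.0 med [600.8 -34.4]
wrist plate 6238 c [ 594.5 -157.1] size [100.4 118.7] ang 1.9 med [ 607.2 -155.7]
platez 0.06501418694879502
wristwh 12165 c [383.8 -63.2] size [141.3 109. ] ang 82.1 med [390.2 -57.3]
[0.04859738 0.05223804]
car all 550 c [510.3 366. ] size [82.3 35. ] ang 89.7 med [503.  350.3]
car >.07 408 c [509.6 366.4] size [34.4 82.6] ang 2.3 med [504.8 351.4]
```

Call:
{"method": "arm_command", "body": {
  "deltas": [
    {"hand": -1, "delta_pos": [-0.422, -0.436, 0], "dr": [0, 0, 0.071]},
    {"hand": -1, "delta_pos": [-0.422, -0.436, 0], "dr": [0, 0, 0.071]},
    {"hand": -1, "delta_pos": [-0.422, -0.436, 0], "dr": [0, 0, 0.071]},
    {"hand": -1, "delta_pos": [-0.422, -0.436, 0], "dr": [0, 0, 0.071]},
    {"hand": -1, "delta_pos": [-0.422, -0.436, 0], "dr": [0, 0, 0.071]}
  ]
}}

```text
clock: 0.57
tool_pos: [0.5236, -0.1459, 0.4045]
ee_rot: [0.758, 0.653, -0.0, -0.0]
force: [1.0, -0.7, 0.5]
finger_gap: 0.0857
grip_force: 0.0
```

```bash
cat > g.py <<'E'
import sys; from h import *
from scipy.spatial.transform import Rotation as Ro
# goal: x y z yaw(deg); prints tool-axes fractions; also camera snapshot name optional
s=monitor.sense(); R=Ro.from_quat(s['ee_rot']); Rm=R.as_matrix(); p=np.array(s['tool_pos'])
print('t',round(s['clock'],2),'p',p.round(4),'yaw',round(np.degrees(np.arctan2(-Rm[0,0],Rm[1,0])),2),'tilt',round(np.degrees(np.arccos(-Rm[2,2])),2),'F',np.round(s['force'],1),'gap',round(s['finger_gap'],4),'grip',round(s['grip_force'],1))
if len(sys.argv)>4:
    x,y,z,w=map(float,sys.argv[1:5])
    G=Ro.from_euler('z',w,degrees=True)*Ro.from_matrix([[0,1,0],[1,0,0],[0,0,-1]])
    print('delta',(Rm.T@(np.array([x,y,z])-p)/.6).round(4),'dr',(np.degrees((R.inv()*G).as_rotvec())/120).round(4))
E
python3 g.py .4135 -.253 .3 -8.5
```

```text
t 0.57 p [ 0.5236 -0.1459  0.4045] yaw -8.51 tilt 0.02 F [ 1.  -0.7  0.5] gap 0.0857 grip 0.0
delta [-0.2037 -0.155   0.1742] dr [-0.0002  0.0001 -0.0001]
```

Call:
{"method": "arm_command", "body": {
  "deltas": [
    {"hand": -1, "delta_pos": [-0.2037, -0.155, 0.1742], "dr": [0, 0, 0]},
    {"hand": -1, "delta_pos": [-0.2037, -0.155, 0.1742], "dr": [0, 0, 0]},
    {"hand": -1, "delta_pos": [-0.2037, -0.155, 0.1742], "dr": [0, 0, 0]},
    {"hand": -1, "delta_pos": [-0.2037, -0.155, 0.1742], "dr": [0, 0, 0]},
    {"hand": -1, "delta_pos": [-0.2037, -0.155, 0.1742], "dr": [0, 0, 0]}
  ]
}}

```text
clock: 0.98
tool_pos: [0.4111, -0.2543, 0.298]
ee_rot: [0.759, 0.651, -0.002, -0.001]
force: [-1.6, -0.2, -0.2]
finger_gap: 0.0857
grip_force: 0.0
```

```bash
python3 g.py .4135 -.253 .2 -8.5
python3 - <<'E'
from h import *
img,d,X,ray,c=cam('wrist'); cv2.imwrite('pics/w1.png',img)
m=(X[...,2]>.066)&(X[...,2]<.075)&(X[...,0]>.37)&(X[...,0]<.47)&(X[...,1]<-.17)&(X[...,1]>-.35); print(m.sum()); print(cv2.minAreaRect((X[m][:,:2]*1000).astype(np.float32)))
E
```

```text
t 0.98 p [ 0.4111 -0.2543  0.298 ] yaw -8.74 tilt 0.25 F [-1.6 -0.2 -0.2] gap 0.0857 grip 0.0
delta [0.0028 0.0043 0.1634] dr [-0.002   0.0002 -0.002 ]
5163
((414.2834777832031, -252.14642333984375), (109.48543548583984, 20.077762603759766), 81.22899627685547)
```

View pics/w1.png

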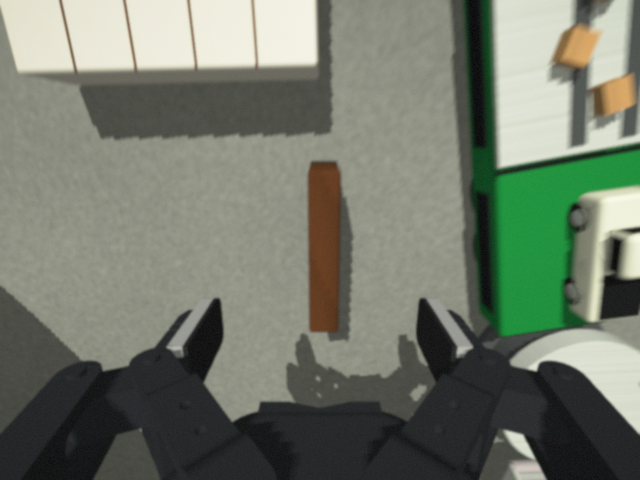

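The scraper stands between the open fingers, at (324,248) and aligned with them, so I'll descend and grip it.

Call:
{"method": "arm_command", "body": {
  "deltas": [
    {"hand": -1, "delta_pos": [0.001, 0.001, 0.1667], "dr": [0, 0, 0.002]},
    {"hand": -1, "delta_pos": [0.001, 0.001, 0.1667], "dr": [0, 0, 0.002]},
    {"hand": -1, "delta_pos": [0.001, 0.001, 0.1667], "dr": [0, 0, 0.002]},
    {"hand": 0.6, "delta_pos": [0.001, 0.001, 0.1667], "dr": [0, 0, 0.002]},
    {"hand": 1, "delta_pos": [0.001, 0.001, 0.1667], "dr": [0, 0, 0.002]}
  ],
  "newtons": 50
}}

```text
clock: 1.45
tool_pos: [0.4159, -0.2513, 0.1998]
ee_rot: [0.759, 0.651, -0.0, -0.001]
force: [-0.3, 0.6, 1.4]
finger_gap: 0.0639
grip_force: 0.0
```

Call:
{"method": "arm_command", "body": {
  "deltas": [
    {"hand": 1, "delta_pos": [0, 0, 0], "dr": [0, 0, 0]},
    {"hand": 1, "delta_pos": [0, 0, 0], "dr": [0, 0, 0]},
    {"hand": 1, "delta_pos": [0, 0, 0], "dr": [0, 0, 0]},
    {"hand": 1, "delta_pos": [0, 0, 0], "dr": [0, 0, 0]},
    {"hand": 1, "delta_pos": [0, 0, 0], "dr": [0, 0, 0]}
  ]
}}

```text
clock: 1.87
tool_pos: [0.4163, -0.2516, 0.2015]
ee_rot: [0.759, 0.651, 0.0, 0.001]
force: [-1.1, 0.0, 8.3]
finger_gap: 0.0195
grip_force: 49.3
```

```bash
python3 g.py .4135 -.253 .34 1.8
```

```text
t 1.87 p [ 0.4163 -0.2516  0.2015] yaw -8.76 tilt 0.14 F [-1.1  0.   8.3] gap 0.0195 grip 49.3
delta [-0.0031 -0.0038 -0.2309] dr [ 0.0011  0.0004 -0.088 ]
```

Call:
{"method": "arm_command", "body": {
  "deltas": [
    {"hand": 1, "delta_pos": [0, 0, -0.23], "dr": [0, 0, 0]},
    {"hand": 1, "delta_pos": [0, 0, -0.23], "dr": [0, 0, 0]},
    {"hand": 1, "delta_pos": [0, 0, -0.23], "dr": [0, 0, -0.088]},
    {"hand": 1, "delta_pos": [0, 0, -0.23], "dr": [0, 0, -0.088]},
    {"hand": 1, "delta_pos": [0, 0, -0.23], "dr": [0, 0, -0.088]}
  ]
}}

```text
clock: 2.28
tool_pos: [0.4165, -0.2519, 0.3426]
ee_rot: [0.695, 0.719, 0.001, 0.004]
force: [1.0, -0.1, -1.2]
finger_gap: 0.0195
grip_force: 49.4
```

```bash
python3 g.py .532 -.1576 .34 1.8
```

```text
t 2.28 p [ 0.4165 -0.2519  0.3426] yaw 1.99 tilt 0.46 F [ 1.  -0.1 -1.2] gap 0.0195 grip 49.4
delta [0.1505 0.1977 0.0051] dr [0.0034 0.0018 0.0016]
```

Call:
{"method": "arm_command", "body": {
  "deltas": [
    {"hand": 1, "delta_pos": [0.1505, 0.1977, 0.002], "dr": [0, 0, 0]},
    {"hand": 1, "delta_pos": [0.1505, 0.1977, 0.002], "dr": [0, 0, 0]},
    {"hand": 1, "delta_pos": [0.1505, 0.1977, 0.002], "dr": [0, 0, 0]},
    {"hand": 1, "delta_pos": [0.1505, 0.1977, 0.002], "dr": [0, 0, 0]},
    {"hand": 1, "delta_pos": [0.1505, 0.1977, 0.002], "dr": [0, 0, 0]}
  ]
}}

```text
clock: 2.7
tool_pos: [0.5354, -0.1523, 0.336]
ee_rot: [0.694, 0.72, 0.002, -0.0]
force: [0.3, -0.0, -1.2]
finger_gap: 0.0194
grip_force: 49.4
```

```bash
python3 g.py .532 -.1576 .267 1.8
python3 - <<'E'
from h import *
img,d,X,ray,c=cam('side'); cv2.imwrite('pics/s2.png',img[130:370,250:570])
E
```

```text
t 2.7 p [ 0.5354 -0.1523  0.336 ] yaw 2.14 tilt 0.19 F [ 0.3 -0.  -1.2] gap 0.0194 grip 49.4
delta [-0.009  -0.0062  0.1149] dr [ 0.0009 -0.0013  0.0029]
```

View pics/s2.png

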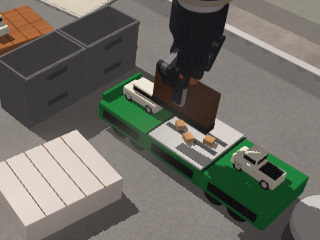

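The scraper hangs level in the gripper over the plate's -x edge, and the chips lie ahead of it. I'll descend in two stages.

Call:
{"method": "arm_command", "body": {
  "deltas": [
    {"hand": 1, "delta_pos": [-0.007, -0.005, 0.04], "dr": [0, 0, 0.002]},
    {"hand": 1, "delta_pos": [-0.007, -0.005, 0.08], "dr": [0, 0, 0.002]},
    {"hand": 1, "delta_pos": [-0.007, -0.005, 0.095], "dr": [0, 0, 0.002]},
    {"hand": 1, "delta_pos": [-0.007, -0.005, 0.095], "dr": [0, 0, 0.002]},
    {"hand": 1, "delta_pos": [-0.007, -0.005, 0.095], "dr": [0, 0, 0.002]}
  ]
}}

```text
clock: 3.17
tool_pos: [0.5283, -0.1622, 0.2799]
ee_rot: [0.698, 0.716, -0.0, -0.001]
force: [0.4, -0.3, -1.8]
finger_gap: 0.0193
grip_force: 49.4
```

```bash
python3 g.py .532 -.1576 .267 1.8
```

```text
t 3.17 p [ 0.5283 -0.1622  0.2799] yaw 1.49 tilt 0.08 F [ 0.4 -0.3 -1.8] gap 0.0193 grip 49.4
delta [0.0075 0.0063 0.0214] dr [-0.0007 -0.0001 -0.0026]
```

Call:
{"method": "arm_command", "body": {
  "deltas": [
    {"hand": 1, "delta_pos": [0.0075, 0.005, 0.01], "dr": [0, 0, -0.002]},
    {"hand": 1, "delta_pos": [0.0075, 0.005, 0.0205], "dr": [0, 0, -0.002]},
    {"hand": 1, "delta_pos": [0.0075, 0.005, 0.0205], "dr": [0, 0, -0.002]},
    {"hand": 1, "delta_pos": [0.0075, 0.005, 0.0205], "dr": [0, 0, -0.002]},
    {"hand": 1, "delta_pos": [0.0075, 0.005, 0.0205], "dr": [0, 0, -0.002]}
  ]
}}

```text
clock: 3.58
tool_pos: [0.5317, -0.1573, 0.2679]
ee_rot: [0.696, 0.718, 0.0, 0.0]
force: [0.1, 0.9, -1.2]
finger_gap: 0.0193
grip_force: 49.4
```

```bash
python3 g.py .669 -.1533 .267 1.8
```

```text
t 3.58 p [ 0.5317 -0.1573  0.2679] yaw 1.8 tilt 0.02 F [ 0.1  0.9 -1.2] gap 0.0193 grip 49.4
delta [-0.0006  0.2289  0.0016] dr [ 0.0001  0.0001 -0.    ]
```

Call:
{"method": "arm_command", "body": {
  "deltas": [
    {"hand": 1, "delta_pos": [0, 0.017, 0.001], "dr": [0, 0, 0]},
    {"hand": 1, "delta_pos": [0, 0.034, 0.001], "dr": [0, 0, 0]},
    {"hand": 1, "delta_pos": [0, 0.051, 0.001], "dr": [0, 0, 0]},
    {"hand": 1, "delta_pos": [0, 0.068, 0.001], "dr": [0, 0, 0]},
    {"hand": 1, "delta_pos": [0, 0.085, 0.001], "dr": [0, 0, 0]}
  ]
}}

```text
clock: 4.0
tool_pos: [0.5839, -0.1556, 0.2673]
ee_rot: [0.696, 0.718, 0.0, 0.0]
force: [-0.1, -0.1, -1.6]
finger_gap: 0.0193
grip_force: 49.4
```

Call:
{"method": "arm_command", "body": {
  "deltas": [
    {"hand": 1, "delta_pos": [0, 0.017, 0], "dr": [0, 0, 0]},
    {"hand": 1, "delta_pos": [0, 0.034, 0], "dr": [0, 0, 0]},
    {"hand": 1, "delta_pos": [0, 0.051, 0], "dr": [0, 0, 0]},
    {"hand": 1, "delta_pos": [0, 0.068, 0], "dr": [0, 0, 0]},
    {"hand": 1, "delta_pos": [0, 0.085, 0], "dr": [0, 0, 0]}
  ]
}}

```text
clock: 4.42
tool_pos: [0.6348, -0.1539, 0.2672]
ee_rot: [0.696, 0.718, 0.0, 0.0]
force: [0.9, 0.8, -1.2]
finger_gap: 0.0196
grip_force: 49.4
```

Call:
{"method": "arm_command", "body": {
  "deltas": [
    {"hand": 1, "delta_pos": [0, 0.017, 0], "dr": [0, 0, 0]},
    {"hand": 1, "delta_pos": [0, 0.034, 0], "dr": [0, 0, 0]},
    {"hand": 1, "delta_pos": [0, 0.051, 0], "dr": [0, 0, 0]},
    {"hand": 1, "delta_pos": [0, 0.061, 0], "dr": [0, 0, 0]},
    {"hand": 1, "delta_pos": [0, 0.061, 0], "dr": [0, 0, 0]}
  ]
}}

```text
clock: 4.83
tool_pos: [0.6716, -0.1524, 0.2669]
ee_rot: [0.696, 0.718, 0.0, 0.0]
force: [-0.1, 0.0, -0.7]
finger_gap: 0.0195
grip_force: 49.4
```

```bash
python3 g.py .669 -.1533 .35 1.8
python3 - <<'E'
from h import *
img,d,X,ray,c=cam('scene'); cv2.imwrite('pics/s3.png',img[200:480,150:520])
E
```

```text
t 4.83 p [ 0.6716 -0.1524  0.2669] yaw 1.84 tilt 0.07 F [-0.1  0.  -0.7] gap 0.0195 grip 49.4
delta [-0.0013 -0.0042 -0.1384] dr [ 0.0005 -0.0001  0.0003]
```

View pics/s3.png

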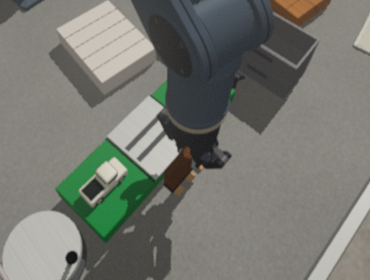

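The visible part of the plate is clear, and chips are by the scraper's front at about (200,170). I'll lift and go back with the scraper.

Call:
{"method": "arm_command", "body": {
  "deltas": [
    {"hand": 1, "delta_pos": [0, 0, -0.14], "dr": [0, 0, 0]},
    {"hand": 1, "delta_pos": [0, 0, -0.14], "dr": [0, 0, 0]},
    {"hand": 1, "delta_pos": [0, 0, -0.14], "dr": [0, 0, 0]},
    {"hand": 1, "delta_pos": [0, 0, -0.14], "dr": [0, 0, 0]},
    {"hand": 1, "delta_pos": [0, 0, -0.14], "dr": [0, 0, 0]}
  ]
}}

```text
clock: 5.3
tool_pos: [0.6696, -0.1529, 0.3511]
ee_rot: [0.696, 0.718, -0.0, -0.0]
force: [0.8, 0.2, -1.8]
finger_gap: 0.0197
grip_force: 49.6
```

```bash
python3 g.py .4163 -.2516 .35 -8.75;  python3 - <<'E'
from h import *
img,d,X,ray,c=cam('wrist'); cv2.imwrite('pics/w4.png',img)
hsv=cv2.cvtColor(img,cv2.COLOR_BGR2HSV)
for n in ['wrist','scene']:
    img,d,X,ray,c=cam(n); hsv=cv2.cvtColor(img,cv2.COLOR_BGR2HSV)
    m=((hsv[...,0]<25)&(hsv[...,1]>70)&(abs(X[...,0]-.62)<.2)&(abs(X[...,1]+.16)<.2)&(X[...,2]<.1)).astype(np.uint8)
    k,l,st,ce=cv2.connectedComponentsWithStats(m)
    for i in range(1,k):
        if st[i,4]>15: print(n,st[i,4],ce[i].round(),np.median(X[l==i],0).round(3))
E
```

```text
t 5.3 p [ 0.6696 -0.1529  0.3511] yaw 1.79 tilt 0.0 F [ 0.8  0.2 -1.8] gap 0.0197 grip 49.6
delta [-0.1512 -0.4271  0.0019] dr [-0.      0.      0.0878]
wrist 175 [327. 175.] [ 0.675 -0.112  0.011]
scene 83 [351. 365.] [ 0.676 -0.118  0.01 ]
scene 80 [339. 376.] [ 0.675 -0.149  0.01 ]
scene 89 [328. 389.] [ 0.676 -0.181  0.01 ]
```

View pics/w4.png

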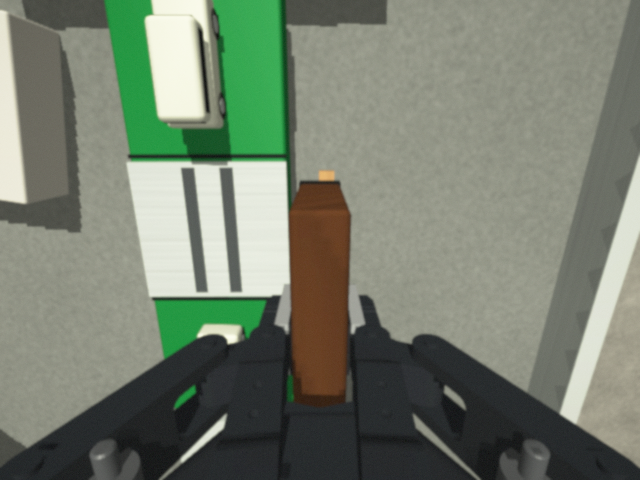

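The plate is bare, and all three chips lie on the table at x≈0.675. Next I return the scraper.

Call:
{"method": "arm_command", "body": {
  "deltas": [
    {"hand": 1, "delta_pos": [-0.1512, -0.4271, 0], "dr": [0, 0, 0.0878]},
    {"hand": 1, "delta_pos": [-0.1512, -0.4271, 0], "dr": [0, 0, 0.0878]},
    {"hand": 1, "delta_pos": [-0.1512, -0.4271, 0], "dr": [0, 0, 0.0878]},
    {"hand": 1, "delta_pos": [-0.1512, -0.4271, 0], "dr": [0, 0, 0.0878]},
    {"hand": 1, "delta_pos": [-0.1512, -0.4271, 0], "dr": [0, 0, 0.0878]}
  ]
}}

```text
clock: 5.87
tool_pos: [0.4739, -0.2287, 0.3501]
ee_rot: [0.759, 0.651, -0.001, -0.001]
force: [0.3, -0.8, -0.9]
finger_gap: 0.0193
grip_force: 49.7
```

```bash
python3 g.py .4163 -.2516 .23 -8.75
```

```text
t 5.87 p [ 0.4739 -0.2287  0.3501] yaw -8.72 tilt 0.11 F [ 0.3 -0.8 -0.9] gap 0.0193 grip 49.7
delta [-0.0523 -0.0887  0.2003] dr [-0.0009 -0.0001  0.0003]
```

Call:
{"method": "arm_command", "body": {
  "deltas": [
    {"hand": 1, "delta_pos": [-0.0523, -0.0887, 0], "dr": [0, 0, 0]},
    {"hand": 1, "delta_pos": [-0.0523, -0.0887, 0.06], "dr": [0, 0, 0]},
    {"hand": 1, "delta_pos": [-0.0523, -0.0887, 0.13], "dr": [0, 0, 0]},
    {"hand": 1, "delta_pos": [-0.0523, -0.0887, 0.2], "dr": [0, 0, 0]},
    {"hand": 1, "delta_pos": [-0.0523, -0.0887, 0.2], "dr": [0, 0, 0]}
  ]
}}

```text
clock: 6.28
tool_pos: [0.4163, -0.2504, 0.2246]
ee_rot: [0.759, 0.651, -0.002, -0.005]
force: [-0.8, 1.6, -1.7]
finger_gap: 0.0195
grip_force: 49.6
```

Call:
{"method": "arm_command", "body": {
  "deltas": [
    {"hand": 1, "delta_pos": [0, 0, 0], "dr": [0, 0, 0]},
    {"hand": 1, "delta_pos": [0, 0, 0], "dr": [0, 0, 0]},
    {"hand": 1, "delta_pos": [0, 0, 0], "dr": [0, 0, 0]}
  ]
}}

```text
clock: 6.53
tool_pos: [0.4196, -0.2517, 0.2331]
ee_rot: [0.759, 0.651, 0.001, 0.001]
force: [-0.3, -0.1, -1.3]
finger_gap: 0.0193
grip_force: 49.6
```

```bash
python3 g.py .4163 -.2516 .2015 -8.75
```

```text
t 6.53 p [ 0.4196 -0.2517  0.2331] yaw -8.72 tilt 0.18 F [-0.3 -0.1 -1.3] gap 0.0193 grip 49.6
delta [-0.0006 -0.0056  0.0527] dr [0.0015 0.0005 0.0003]
```

Call:
{"method": "arm_command", "body": {
  "deltas": [
    {"hand": 1, "delta_pos": [0, 0, 0.018], "dr": [0, 0, 0]},
    {"hand": 1, "delta_pos": [0, 0, 0.034], "dr": [0, 0, 0]},
    {"hand": 1, "delta_pos": [0, 0, 0.044], "dr": [0, 0, 0]},
    {"hand": 1, "delta_pos": [0, 0, 0.049], "dr": [0, 0, 0]},
    {"hand": 1, "delta_pos": [0, 0, 0.049], "dr": [0, 0, 0]}
  ]
}}

```text
clock: 6.95
tool_pos: [0.4189, -0.2514, 0.2018]
ee_rot: [0.759, 0.651, 0.0, 0.0]
force: [0.1, 0.0, -2.0]
finger_gap: 0.0196
grip_force: 49.7
```

```bash
python3 g.py .4163 -.2516 .2015 -8.75
```

```text
t 6.95 p [ 0.4189 -0.2514  0.2018] yaw -8.72 tilt 0.02 F [ 0.1  0.  -2. ] gap 0.0196 grip 49.7
delta [-0.001  -0.0042  0.0004] dr [0.0001 0.     0.0002]
```

Call:
{"method": "arm_command", "body": {
  "deltas": [
    {"hand": 1, "delta_pos": [0, 0, 0.002], "dr": [0, 0, 0]},
    {"hand": 1, "delta_pos": [0, 0, 0.003], "dr": [0, 0, 0]},
    {"hand": 1, "delta_pos": [0, 0, 0.003], "dr": [0, 0, 0]}
  ]
}}

```text
clock: 7.2
tool_pos: [0.4188, -0.2514, 0.2015]
ee_rot: [0.759, 0.651, 0.0, 0.001]
force: [-2.6, 3.5, 21.8]
finger_gap: 0.0191
grip_force: 52.8
```

Contact: it stands on the table. Now I release it and go up.

Call:
{"method": "arm_command", "body": {
  "deltas": [
    {"hand": 1, "delta_pos": [0, 0, -0.0015], "dr": [0, 0, 0]},
    {"hand": 0.3, "delta_pos": [0, 0, -0.0015], "dr": [0, 0, 0]},
    {"hand": -1, "delta_pos": [0, 0, -0.0015], "dr": [0, 0, 0]},
    {"hand": -1, "delta_pos": [0, 0, -0.0015], "dr": [0, 0, 0]},
    {"hand": -1, "delta_pos": [0, 0, -0.0015], "dr": [0, 0, 0]}
  ]
}}

```text
clock: 7.62
tool_pos: [0.4187, -0.2515, 0.2007]
ee_rot: [0.759, 0.651, -0.0, -0.0]
force: [0.2, -0.4, -0.6]
finger_gap: 0.0652
grip_force: 0.0
```

Call:
{"method": "arm_command", "body": {
  "deltas": [
    {"hand": -1, "delta_pos": [0, 0, 0], "dr": [0, 0, 0]},
    {"hand": -1, "delta_pos": [0, 0, -0.05], "dr": [0, 0, 0]},
    {"hand": -1, "delta_pos": [0, 0, -0.12], "dr": [0, 0, 0]},
    {"hand": -1, "delta_pos": [0, 0, -0.19], "dr": [0, 0, 0]},
    {"hand": -1, "delta_pos": [0, 0, -0.25], "dr": [0, 0, 0]}
  ]
}}

```text
clock: 8.03
tool_pos: [0.4184, -0.2514, 0.3529]
ee_rot: [0.759, 0.651, -0.0, -0.0]
force: [1.0, 0.6, 0.2]
finger_gap: 0.0851
grip_force: 0.0
```

```bash
python3 g.py .51 .366 .40 1.2
python3 - <<'E'
from h import *
img,d,X,ray,c=cam('wrist')
m=(X[...,2]>.066)&(X[...,2]<.075)&(X[...,0]>.37)&(X[...,0]<.47)&(X[...,1]<-.17)&(X[...,1]>-.35); print(m.sum()); print(cv2.minAreaRect((X[m][:,:2]*1000).astype(np.float32)))
E
```

```text
t 8.03 p [ 0.4184 -0.2514  0.3529] yaw -8.75 tilt 0.01 F [1.  0.6 0.2] gap 0.0851 grip 0.0
delta [ 1.0403 -0.0056 -0.0785] dr [-0.      0.     -0.0829]
3342
((418.8342590332031, -252.5543975830078), (109.61744689941406, 20.04166030883789), 81.26657104492188)
```

Call:
{"method": "arm_command", "body": {
  "deltas": [
    {"hand": -1, "delta_pos": [0.447, 0.153, -0.078], "dr": [0, 0, -0.083]},
    {"hand": -1, "delta_pos": [0.447, 0.153, -0.078], "dr": [0, 0, -0.083]},
    {"hand": -1, "delta_pos": [0.447, 0.153, -0.078], "dr": [0, 0, -0.083]},
    {"hand": -1, "delta_pos": [0.447, 0.153, -0.078], "dr": [0, 0, -0.083]},
    {"hand": -1, "delta_pos": [0.447, 0.153, -0.078], "dr": [0, 0, -0.083]}
  ]
}}

```text
clock: 8.5
tool_pos: [0.5144, -0.0676, 0.385]
ee_rot: [0.7, 0.714, -0.0, 0.0]
force: [-0.2, -0.1, -0.1]
finger_gap: 0.0855
grip_force: 0.0
```

```bash
python3 g.py .51 .366 .40 1.2
```

```text
t 8.5 p [ 0.5144 -0.0676  0.385 ] yaw 1.2 tilt 0.0 F [-0.2 -0.1 -0.1] gap 0.0855 grip 0.0
delta [ 0.7226  0.0077 -0.025 ] dr [ 0.  0. -0.]
```

Call:
{"method": "arm_command", "body": {
  "deltas": [
    {"hand": -1, "delta_pos": [0.7226, 0.0077, -0.025], "dr": [0, 0, 0]},
    {"hand": -1, "delta_pos": [0.7226, 0.0077, -0.025], "dr": [0, 0, 0]},
    {"hand": -1, "delta_pos": [0.7226, 0.0077, -0.025], "dr": [0, 0, 0]},
    {"hand": -1, "delta_pos": [0.7226, 0.0077, -0.025], "dr": [0, 0, 0]},
    {"hand": -1, "delta_pos": [0.7226, 0.0077, -0.025], "dr": [0, 0, 0]}
  ]
}}

```text
clock: 8.92
tool_pos: [0.5113, 0.1408, 0.3918]
ee_rot: [0.7, 0.715, -0.0, -0.0]
force: [1.0, -0.2, 0.1]
finger_gap: 0.0854
grip_force: 0.0
```

```bash
python3 g.py .51 .366 .40 1.2
```

```text
t 8.92 p [0.5113 0.1408 0.3918] yaw 1.22 tilt 0.01 F [ 1.  -0.2  0.1] gap 0.0854 grip 0.0
delta [ 0.3753  0.0058 -0.0137] dr [-0.0001  0.0001  0.0001]
```

Call:
{"method": "arm_command", "body": {
  "deltas": [
    {"hand": -1, "delta_pos": [0.3753, 0.0058, -0.0137], "dr": [0, 0, 0]},
    {"hand": -1, "delta_pos": [0.3753, 0.0058, -0.0137], "dr": [0, 0, 0]},
    {"hand": -1, "delta_pos": [0.3753, 0.0058, -0.0137], "dr": [0, 0, 0]},
    {"hand": -1, "delta_pos": [0.3753, 0.0058, -0.0137], "dr": [0, 0, 0]},
    {"hand": -1, "delta_pos": [0.3753, 0.0058, -0.0137], "dr": [0, 0, 0]}
  ]
}}

```text
clock: 9.33
tool_pos: [0.5101, 0.349, 0.3993]
ee_rot: [0.7, 0.715, -0.0, 0.0]
force: [1.7, -0.8, -0.1]
finger_gap: 0.0851
grip_force: 0.0
```

Call:
{"method": "arm_command", "body": {
  "deltas": [
    {"hand": -1, "delta_pos": [0.028, 0, 0], "dr": [0, 0, 0]},
    {"hand": -1, "delta_pos": [0.028, 0, 0], "dr": [0, 0, 0]},
    {"hand": -1, "delta_pos": [0.028, 0, 0], "dr": [0, 0, 0]}
  ]
}}

```text
clock: 9.58
tool_pos: [0.5097, 0.3648, 0.3986]
ee_rot: [0.699, 0.715, -0.001, -0.0]
force: [0.5, -0.8, 0.5]
finger_gap: 0.0848
grip_force: 0.0
```

```bash
python3 g.py .51 .366 .40 1.2
python3 - <<'E'
from h import *
img,d,X,ray,c=cam('wrist'); cv2.imwrite('pics/w5.png',img)
s=cv2.cvtColor(img,cv2.COLOR_BGR2HSV)[...,1]
for lo,hi in [(.058,.1),(.065,.1),(.072,.08),(.088,.1)]:
    m=(X[...,2]>lo)&(X[...,2]<hi)&(abs(X[...,0]-.51)<.06)&(abs(X[...,1]-.366)<.08)
    m=cv2.morphologyEx(m.astype(np.uint8),cv2.MORPH_OPEN,np.ones((3,3)))>0
    print(lo,hi,m.sum(),cv2.minAreaRect((X[m][:,:2]*1000).astype(np.float32)))
m=(X[...,2]>.115)&(X[...,2]<.125); print('crates',cv2.minAreaRect((X[m][:,:2]*1000).astype(np.float32)))
E
```

```text
t 9.58 p [0.5097 0.3648 0.3986] yaw 1.35 tilt 0.08 F [ 0.5 -0.8  0.5] gap 0.0848 grip 0.0
delta [ 0.002   0.0005 -0.0023] dr [-0.0005  0.0004  0.0013]
0.058 0.1 3246 ((512.7399291992188, 368.3021545410156), (80.08834075927734, 34.07600784301758), 89.78955078125)
0.065 0.1 3224 ((512.7398681640625, 368.2874450683594), (80.05889129638672, 34.07600784301758), 89.78955078125)
0.072 0.08 1474 ((512.690673828125, 368.2538146972656), (79.98235321044922, 33.98790740966797), 89.94741821289062)
0.088 0.1 1593 ((512.8560791015625, 368.2397155761719), (30.03645133972168, 41.068511962890625), 0.12622877955436707)
crates ((571.6542358398438, 175.13128662109375), (64.69859313964844, 298.59686279296875), 74.76358032226562)
```

View pics/w5.png

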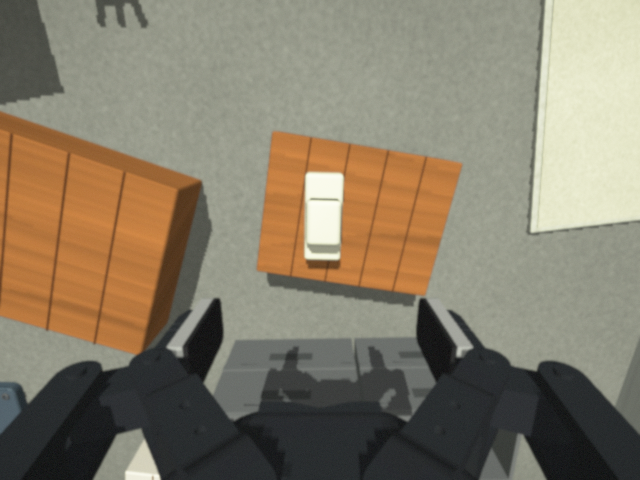

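The car is at (323,215) on the dock, with its length along y and a free space around it. The measured pose is (0.5127, 0.3682), yaw about 0.

```bash
python3 g.py .5127 .3682 .256 0
```

```text
t 9.63 p [0.5103 0.3632 0.3989] yaw 1.21 tilt 0.09 F [-0.4 -1.2 -0.3] gap 0.0853 grip 0.0
delta [0.0086 0.0044 0.2381] dr [-0.0003  0.0007  0.0101]
```

Call:
{"method": "arm_command", "body": {
  "deltas": [
    {"hand": -1, "delta_pos": [0.006, 0.0044, 0.06], "dr": [0, 0, 0.0101]},
    {"hand": -1, "delta_pos": [0.006, 0.0044, 0.12], "dr": [0, 0, 0.0101]},
    {"hand": -1, "delta_pos": [0.006, 0.0044, 0.18], "dr": [0, 0, 0.0101]},
    {"hand": -1, "delta_pos": [0.006, 0.0044, 0.23], "dr": [0, 0, 0.0101]},
    {"hand": -1, "delta_pos": [0.006, 0.0044, 0.238], "dr": [0, 0, 0.0101]}
  ]
}}

```text
clock: 10.05
tool_pos: [0.512, 0.3643, 0.2519]
ee_rot: [0.708, 0.706, -0.004, 0.0]
force: [-1.2, 0.3, -0.4]
finger_gap: 0.0856
grip_force: 0.0
```

Call:
{"method": "arm_command", "body": {
  "deltas": [
    {"hand": -1, "delta_pos": [0, 0, 0], "dr": [0, 0, 0]},
    {"hand": -1, "delta_pos": [0, 0, 0], "dr": [0, 0, 0]},
    {"hand": -1, "delta_pos": [0, 0, 0], "dr": [0, 0, 0]}
  ]
}}

```text
clock: 10.3
tool_pos: [0.5137, 0.3674, 0.2591]
ee_rot: [0.707, 0.707, 0.002, 0.0]
force: [0.3, -0.1, -0.0]
finger_gap: 0.0855
grip_force: 0.0
```

```bash
python3 g.py .5127 .3682 .226 0;python3 - <<'E'
from h import *
img,d,X,ray,c=cam('wrist')
m=(X[...,2]>.072)&(X[...,2]<.1)&(abs(X[...,0]-.51)<.025)&(abs(X[...,1]-.366)<.06)
m=cv2.morphologyEx(m.astype(np.uint8),cv2.MORPH_OPEN,np.ones((3,3)))>0
print(m.sum(),cv2.minAreaRect((X[m][:,:2]*1000).astype(np.float32)))
E
```

```text
t 10.3 p [0.5137 0.3674 0.2591] yaw -0.04 tilt 0.19 F [ 0.3 -0.1 -0. ] gap 0.0855 grip 0.0
delta [ 0.0012 -0.0018  0.0551] dr [ 0.0013 -0.0009 -0.0003]
9576 ((512.7131958007812, 368.7164306640625), (79.52210998535156, 34.054412841796875), 89.91654205322266)
```

Position confirmed. Now the final descent and grip.

Call:
{"method": "arm_command", "body": {
  "deltas": [
    {"hand": -1, "delta_pos": [0.002, -0.001, 0.02], "dr": [0, 0, 0]},
    {"hand": -1, "delta_pos": [0.002, -0.001, 0.04], "dr": [0, 0, 0]},
    {"hand": -1, "delta_pos": [0.002, -0.001, 0.05], "dr": [0, 0, 0]},
    {"hand": -1, "delta_pos": [0.002, -0.001, 0.051], "dr": [0, 0, 0]},
    {"hand": -1, "delta_pos": [0.002, -0.001, 0.051], "dr": [0, 0, 0]}
  ],
  "newtons": 40
}}

```text
clock: 10.77
tool_pos: [0.5119, 0.3686, 0.2253]
ee_rot: [0.707, 0.707, -0.001, -0.0]
force: [0.2, -0.0, 0.1]
finger_gap: 0.0849
grip_force: 0.0
```

Call:
{"method": "arm_command", "body": {
  "deltas": [
    {"hand": 1, "delta_pos": [0, 0, 0], "dr": [0, 0, 0]},
    {"hand": 1, "delta_pos": [0, 0, 0], "dr": [0, 0, 0]},
    {"hand": 1, "delta_pos": [0, 0, 0], "dr": [0, 0, 0]},
    {"hand": 1, "delta_pos": [0, 0, 0], "dr": [0, 0, 0]},
    {"hand": 1, "delta_pos": [0, 0, 0], "dr": [0, 0, 0]}
  ]
}}

```text
clock: 11.18
tool_pos: [0.5122, 0.3688, 0.2266]
ee_rot: [0.707, 0.707, 0.0, -0.0]
force: [-0.2, -0.5, 1.4]
finger_gap: 0.0332
grip_force: 39.6
```

Call:
{"method": "arm_command", "body": {
  "deltas": [
    {"hand": 1, "delta_pos": [0, 0, 0], "dr": [0, 0, 0]},
    {"hand": 1, "delta_pos": [0, 0, 0], "dr": [0, 0, 0]},
    {"hand": 1, "delta_pos": [0, 0, 0], "dr": [0, 0, 0]}
  ]
}}

```text
clock: 11.43
tool_pos: [0.5122, 0.3688, 0.2265]
ee_rot: [0.707, 0.707, 0.0, 0.0]
force: [-1.2, 0.1, 5.3]
finger_gap: 0.0335
grip_force: 39.9
```

```bash
python3 g.py .5127 .3682 .40 0
```

```text
t 11.43 p [0.5122 0.3688 0.2265] yaw 0.01 tilt 0.03 F [-1.2  0.1  5.3] gap 0.0335 grip 39.9
delta [-0.0009  0.0009 -0.2891] dr [ 0.0002 -0.0002  0.0001]
```

Call:
{"method": "arm_command", "body": {
  "deltas": [
    {"hand": 1, "delta_pos": [0, 0, -0.03], "dr": [0, 0, 0]},
    {"hand": 1, "delta_pos": [0, 0, -0.09], "dr": [0, 0, 0]},
    {"hand": 1, "delta_pos": [0, 0, -0.15], "dr": [0, 0, 0]},
    {"hand": 1, "delta_pos": [0, 0, -0.22], "dr": [0, 0, 0]},
    {"hand": 1, "delta_pos": [0, 0, -0.28], "dr": [0, 0, 0]}
  ]
}}

```text
clock: 11.85
tool_pos: [0.512, 0.3685, 0.3963]
ee_rot: [0.707, 0.707, 0.0, 0.0]
force: [0.9, 1.0, -0.5]
finger_gap: 0.0336
grip_force: 40.0
```

```bash
python3 g.py .584 -.156 .40 1.8
```

```text
t 11.85 p [0.512  0.3685 0.3963] yaw 0.01 tilt 0.02 F [ 0.9  1.  -0.5] gap 0.0336 grip 40.0
delta [-0.8742  0.1198 -0.0063] dr [ 0.0001 -0.0001 -0.0149]
```

Call:
{"method": "arm_command", "body": {
  "deltas": [
    {"hand": 1, "delta_pos": [-0.04, 0.006, -0.006], "dr": [0, 0, -0.005]},
    {"hand": 1, "delta_pos": [-0.1, 0.014, -0.006], "dr": [0, 0, -0.01]},
    {"hand": 1, "delta_pos": [-0.16, 0.022, -0.006], "dr": [0, 0, -0.0149]},
    {"hand": 1, "delta_pos": [-0.22, 0.03, -0.006], "dr": [0, 0, -0.0149]},
    {"hand": 1, "delta_pos": [-0.28, 0.038, -0.006], "dr": [0, 0, -0.0149]}
  ]
}}

```text
clock: 12.27
tool_pos: [0.5348, 0.199, 0.3976]
ee_rot: [0.696, 0.718, -0.0, 0.0]
force: [0.6, -0.3, -0.8]
finger_gap: 0.0331
grip_force: 40.1
```

Call:
{"method": "arm_command", "body": {
  "deltas": [
    {"hand": 1, "delta_pos": [-0.06, 0.01, 0], "dr": [0, 0, 0]},
    {"hand": 1, "delta_pos": [-0.12, 0.02, 0], "dr": [0, 0, 0]},
    {"hand": 1, "delta_pos": [-0.18, 0.029, 0], "dr": [0, 0, 0]},
    {"hand": 1, "delta_pos": [-0.24, 0.038, 0], "dr": [0, 0, 0]},
    {"hand": 1, "delta_pos": [-0.3, 0.047, 0], "dr": [0, 0, 0]}
  ]
}}

```text
clock: 12.68
tool_pos: [0.5688, 0.0198, 0.3976]
ee_rot: [0.696, 0.718, -0.0, -0.0]
force: [0.8, -0.5, -1.3]
finger_gap: 0.0333
grip_force: 40.1
```

```bash
python3 g.py .584 -.156 .40 1.8
```

```text
t 12.68 p [0.5688 0.0198 0.3976] yaw 1.8 tilt 0.01 F [ 0.8 -0.5 -1.3] gap 0.0333 grip 40.1
delta [-0.2937  0.0162 -0.004 ] dr [-0.0001  0.      0.    ]
```

Call:
{"method": "arm_command", "body": {
  "deltas": [
    {"hand": 1, "delta_pos": [-0.065, 0.0036, 0], "dr": [0, 0, 0]},
    {"hand": 1, "delta_pos": [-0.13, 0.007, 0], "dr": [0, 0, 0]},
    {"hand": 1, "delta_pos": [-0.195, 0.011, 0], "dr": [0, 0, 0]},
    {"hand": 1, "delta_pos": [-0.255, 0.014, 0], "dr": [0, 0, 0]},
    {"hand": 1, "delta_pos": [-0.2937, 0.0162, 0], "dr": [0, 0, 0]}
  ]
}}

```text
clock: 13.1
tool_pos: [0.5835, -0.1587, 0.3975]
ee_rot: [0.697, 0.717, -0.001, 0.001]
force: [0.3, 0.5, -1.3]
finger_gap: 0.033
grip_force: 40.1
```

Call:
{"method": "arm_command", "body": {
  "deltas": [
    {"hand": 1, "delta_pos": [0, 0, 0.03], "dr": [0, 0, 0]},
    {"hand": 1, "delta_pos": [0, 0, 0.08], "dr": [0, 0, 0]},
    {"hand": 1, "delta_pos": [0, 0, 0.12], "dr": [0, 0, 0]},
    {"hand": 1, "delta_pos": [0, 0, 0.15], "dr": [0, 0, 0]},
    {"hand": 1, "delta_pos": [0, 0, 0.15], "dr": [0, 0, 0]}
  ]
}}

```text
clock: 13.52
tool_pos: [0.5828, -0.1539, 0.3038]
ee_rot: [0.696, 0.718, -0.002, -0.003]
force: [-0.9, 0.4, -0.8]
finger_gap: 0.0329
grip_force: 40.0
```

```bash
python3 g.py .584 -.156 .2555 1.8
python3 - <<'E'
from h import *
for n in ['side','scene']:
    img,d,X,ray,c=cam(n); hsv=cv2.cvtColor(img,cv2.COLOR_BGR2HSV); h,s,v=cv2.split(hsv); z=X[...,2]
    g=(h>45)&(h<80)&(s>120)&(z>.055)&(z<.066); g=cv2.morphologyEx(g.astype(np.uint8),cv2.MORPH_OPEN,np.ones((3,3)))>0
    print(n,cv2.minAreaRect((X[g][:,:2]*1000).astype(np.float32)))
    m=(s<60)&(v>120)&(abs(X[...,0]-.584)<.05)&(abs(X[...,1]+.156)<.06)&(z>.11)&(z<.22)
    P=X[m]; print(m.sum(),np.percentile(P,[1,99],axis=0).round(4),cv2.minAreaRect((P[:,:2]*1000).astype(np.float32)))
    if n=='side': cv2.imwrite('pics/s6.png',img[110:350,250:570])
E
```

```text
t 13.52 p [ 0.5828 -0.1539  0.3038] yaw 1.81 tilt 0.37 F [-0.9  0.4 -0.8] gap 0.0329 grip 40.0
delta [-0.0037  0.0024  0.0805] dr [-0.003  -0.0007  0.0001]
side ((582.1704711914062, -156.77296447753906), (120.97814178466797, 359.790771484375), 1.9691108465194702)
578 [[ 0.5612 -0.1957  0.1363]
 [ 0.5971 -0.1184  0.1728]] ((566.9794921875, -165.58509826660156), (55.12044906616211, 82.58537292480469), 36.25069046020508)
scene ((585.7429809570312, -154.93482971191406), (118.41474914550781, 359.2613220214844), 1.9412003755569458)
514 [[ 0.568  -0.194   0.1343]
 [ 0.6007 -0.1545  0.176 ]] ((583.072509765625, -175.34999084472656), (41.215824127197266, 48.154945373535156), 79.57105255126953)
```

View pics/s6.png

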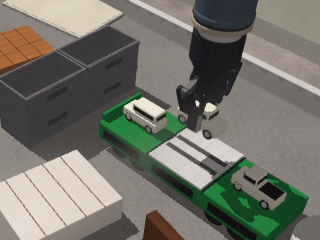

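The car hangs level over the bare plate, at about (198,112), between the van and the pickup. I'll lower it gently.

Call:
{"method": "arm_command", "body": {
  "deltas": [
    {"hand": 1, "delta_pos": [0, 0, 0.02], "dr": [0, 0, 0]},
    {"hand": 1, "delta_pos": [0, 0, 0.04], "dr": [0, 0, 0]},
    {"hand": 1, "delta_pos": [0, 0, 0.06], "dr": [0, 0, 0]},
    {"hand": 1, "delta_pos": [0, 0, 0.07], "dr": [0, 0, 0]},
    {"hand": 1, "delta_pos": [0, 0, 0.075], "dr": [0, 0, 0]}
  ]
}}

```text
clock: 14.03
tool_pos: [0.5844, -0.1541, 0.2632]
ee_rot: [0.696, 0.718, 0.0, 0.0]
force: [-0.8, 0.0, -1.1]
finger_gap: 0.0332
grip_force: 40.0
```

Call:
{"method": "arm_command", "body": {
  "deltas": [
    {"hand": 1, "delta_pos": [0, 0, 0], "dr": [0, 0, 0]},
    {"hand": 1, "delta_pos": [0, 0, 0], "dr": [0, 0, 0]},
    {"hand": 1, "delta_pos": [0, 0, 0], "dr": [0, 0, 0]},
    {"hand": 1, "delta_pos": [0, 0, 0], "dr": [0, 0, 0]},
    {"hand": 1, "delta_pos": [0, 0, 0], "dr": [0, 0, 0]}
  ]
}}

```text
clock: 14.45
tool_pos: [0.5842, -0.1542, 0.2632]
ee_rot: [0.696, 0.718, 0.0, 0.0]
force: [0.5, 0.1, 0.0]
finger_gap: 0.0331
grip_force: 40.0
```

```bash
python3 g.py .584 -.156 .2555 1.9
```

```text
t 14.45 p [ 0.5842 -0.1542  0.2632] yaw 1.8 tilt 0.04 F [0.5 0.1 0. ] gap 0.0331 grip 40.0
delta [-0.003  -0.0005  0.0128] dr [ 0.0004  0.0001 -0.0009]
```

Call:
{"method": "arm_command", "body": {
  "deltas": [
    {"hand": 1, "delta_pos": [-0.003, 0, 0.004], "dr": [0, 0, 0]},
    {"hand": 1, "delta_pos": [-0.003, 0, 0.008], "dr": [0, 0, 0]},
    {"hand": 1, "delta_pos": [-0.003, 0, 0.0125], "dr": [0, 0, 0]},
    {"hand": 1, "delta_pos": [-0.003, 0, 0.0125], "dr": [0, 0, 0]},
    {"hand": 1, "delta_pos": [-0.003, 0, 0.0125], "dr": [0, 0, 0]}
  ]
}}

```text
clock: 14.87
tool_pos: [0.5841, -0.1559, 0.2548]
ee_rot: [0.696, 0.718, -0.0, -0.0]
force: [-0.8, 0.1, -0.5]
finger_gap: 0.0333
grip_force: 40.0
```

Call:
{"method": "arm_command", "body": {
  "deltas": [
    {"hand": 1, "delta_pos": [0, 0, 0], "dr": [0, 0, 0]},
    {"hand": 1, "delta_pos": [0, 0, 0], "dr": [0, 0, 0]},
    {"hand": 1, "delta_pos": [0, 0, 0], "dr": [0, 0, 0]},
    {"hand": 1, "delta_pos": [0, 0, 0], "dr": [0, 0, 0]},
    {"hand": 1, "delta_pos": [0, 0, 0], "dr": [0, 0, 0]}
  ]
}}

```text
clock: 15.28
tool_pos: [0.5842, -0.1559, 0.2552]
ee_rot: [0.696, 0.718, 0.0, 0.0]
force: [0.5, 0.6, 0.0]
finger_gap: 0.0334
grip_force: 40.0
```

```bash
python3 g.py .584 -.156 .2555 1.9
python3 - <<'E'
from h import *
img,d,X,ray,c=cam('side'); s=cv2.cvtColor(img,cv2.COLOR_BGR2HSV)
def rc(m,n): print(n,m.sum(),cv2.minAreaRect((X[m][:,:2]*1000).astype(np.float32)))
z=X[...,2]
w=np.zeros(z.shape,bool); w[200:248,368:422]=1; rc(w&(z>.095)&(z<.112)&(X[...,1]>-.08),'van')
w[:]=0; w[268:320,475:540]=1; rc(w&(z>.095)&(z<.112),'pick')
w[:]=0; w[135:255,245:392]=1; rc(w&(z>.115)&(z<.125),'crates')
m=(s[...,1]<70)&(s[...,2]>110)&(abs(X[...,0]-.584)<.03)&(abs(X[...,1]+.156)<.05)&(z>.07); P=X[m]
print(np.percentile(P,[0.5,50,99.5],axis=0).round(4))
cv2.imwrite('pics/s7.png',cv2.resize(img[190:320,360:560],None,fx=3,fy=3))
E
```

```text
t 15.28 p [ 0.5842 -0.1559  0.2552] yaw 1.8 tilt 0.0 F [0.5 0.6 0. ] gap 0.0334 grip 40.0
delta [-0.0001 -0.0003 -0.0004] dr [ 0.      0.     -0.0008]
van 425 ((579.1034545898438, -45.58110809326172), (32.5823860168457, 58.68950653076172), 1.1115756034851074)
pick 291 ((586.23046875, -266.9553527832031), (27.101802825927734, 31.4569149017334), 85.84014892578125)
crates 1262 ((556.4361572265625, 148.46786499023438), (303.443115234375, 100.00260162353516), 3.0797698497772217)
[[ 0.5549 -0.1981  0.0844]
 [ 0.5769 -0.1778  0.104 ]
 [ 0.601  -0.1196  0.3024]]
```

View pics/s7.png

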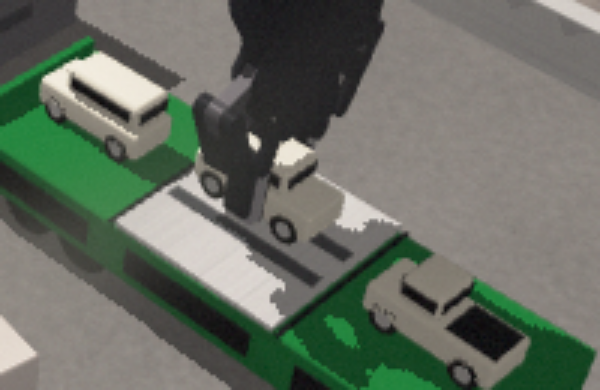

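The car hovers level over the middle of the plate, about 15 mm up, and the van, pickup and crates have not moved. I'm handing in.

```bash
python3 -c "
from cell import r
print(r.close_job())"
```

```text
the job is handed in; nothing more can be done
None
```

The job is handed in at about 15 s: all three chips are swept onto the table, the scraper stands back on the table, and the car is held level about 15 mm above the middle of the plate, lengthways along the wagon, with the crates, van and pickup unmoved as far as the camera can measure.

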